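# Sort the stripped-out fan and heat sink with their own kind

### The arm

A 6-joint arm with a two-finger parallel gripper is mounted at the origin on the work surface. World frame = base frame: x ahead of the robot, y to its left, z up, the work surface at z = 0. Lengths are in m, angles in degrees, forces in N, time in s.
With the tool pointing down it reaches from about 0.325 to 0.775 m from the base axis. Payload 5.5 kg.
Tool frame: the origin (TCP) lies midway between the tips of the shut fingers; the grasp point (between the pads) lies ctrl.grasp_offset behind it (ctrl.grasp_offset is the distance from the TCP to the grasp point, in m); z points along the fingers, y is the line along which they close (so a half turn about z gives the same grasp; the last joint's range is limited). The gripper opens to 88 mm and grips with 3 to 60 N. Pads are 20 mm wide; open, the fingers measure 115 mm over their backs; the gripper's body (75 mm by 178 mm) begins 61 mm behind the grasp point.
Start: joints at [61.725, 5.22, 70.514, -0, 104.267, -3.249], TCP at [0.254, 0.544, 0.223] pointing down, gripper open.
Joint ranges: [-164.24, 164.24], [-49.07, 125.15], [9.68, 141.18], [-86.29, 266.29], [3.28, 154.24], [-151.56, 151.56]. Speed limits (degrees/s): [147.25, 147.25, 172.46, 180, 180, 180].

### API

Orientations are given as [roll, pitch, yaw] about the fixed x, y, z axes, in that order (R = Rz(yaw) Ry(pitch) Rx(roll)).
In Python, from plant import ctrl gives the robot as it stands. The module is installed in compiled form; this text tells all that it offers.
- The arm moves only by the tool carry_out, never from a script. Its argument "deltas" is a list that holds one entry, the list of rows, each a list of 7 numbers: the shift along the tool's x, y, z scaled (see below), then the turn, a rotation vector about the tool's x, y, z scaled (see below), then the opening, from -1 (shut) to 1 (fully open). A call has 1 to 20 rows; each row shifts and turns the commanded pose from where the row before left it, along the tool's axes as they then stand; what a row does not reach is not made up. The controller multiplies each number of a shift by 0.025 m and each number of a turn by 5 degrees. A row lasts 1/12 s, in which the tool goes at most 41.7 mm and 7.16 degrees, less where a joint would pass 70% of its speed; a pose out of reach is approached as far as the arm can. A call with a number of a shift or a turn outside -1 to 1 is refused whole. A call with a gripper value outside its range is refused whole. The fingers move at their own pace and stop on an object; "squeeze" is the grip in N (left out, the last holds). Time passes only in rows, so rows that do not move let the fingers close. It gives the time, the measured TCP pose, the force, the opening and the grip force at its end, in the units of the state.
- ctrl.read_state(): the state, without advancing time (a new reading comes with each control period).
- ctrl.grab_frame(name): name is "side" or "top"; returns the picture (480x640x3 uint8, red, green, blue); there is no depth.
- ctrl.calibration(name): a dict with "camera_matrix" (3x3 intrinsics, pixels), "dist_coeffs" ([k1, k2, p1, p2, k3] as OpenCV has them; the pictures are not rectified), "R" (3x3) and "t" (3): a world point X has camera coordinates R X + t. Camera axes: x right, y down, z forward; pixel columns grow to the right and rows downward; lengths in m; the calibration is good to about 2 mm. A picture is of the moment at which its call begins. calibration takes no time and is no camera call.
- ctrl.finish_job(): hands the job in; it is judged then, once.
Trained networks look in the newest picture that a camera, given by its name, has taken for a name from the list of things; names that differ only in an ending like _2 or _b are one class to them, and where a whole thing is asked for, a point or a joint stands for the part that bears it (a point fixed in the world has none). Each returns a list of dicts, best first, with "p" (0 to 1); they miss things now and then, are a little off and sometimes report something else, mostly with a low value. They report only what shows in the picture. A call takes as long as a camera call. They do not tell look-alikes from the thing itself.
- ctrl.recognise(query, camera): "position" ([x, y, z] in m, in world coordinates, good to about 4 mm: the middle of the surface that is visible of it).
- ctrl.cut_out(query, camera): "pixels" (480x640 bool, what is visible of it).
The state is a dict: "time_s": time; "qpos": joint angles; "dq": joint speeds; "tau": joint torques, N m; "tcp_pos": TCP position; "eef_rot": TCP orientation; "ft_force": force on the tool from outside, world axes, zero at the start; "ft_torque": the same for the moment, N m; "finger_gap": finger opening in m; "finger_force": force on a finger pad.
Only numpy, scipy, OpenCV 4.12 (cv2) and the standard library are available. Lean on these libraries where they do the work, as an engineer would, in place of code of your own. Each camera call takes 0.05 s, during which the arm holds its last target. There are 200 camera calls.

### The job

A fan and a heat sink just stripped from a unit are lying in the middle of the blue mat, and each of the two grey trays already holds one part: one tray is for fans, the other for heat sinks. See which tray is which today, and slide the loose fan and the loose heat sink, without lifting them off, each into the tray that holds its own kind, so that they lie flat and completely inside. Leave the parts already in the trays where they are, give or take a nudge, and do not disturb the screwdriver and other things lying around them.

Things in the scene. Friction and masses are not known exactly. Their poses are not given: they have to be found in the camera images.
- fan_loose: the loose black square axial cooling fan lying flat, 92 x 92 mm, 25 mm high, 0.09 to 0.18 kg, with a round opening, a hub and blades; origin at its underside centre, z up. It lies on the mat (top of the mat 2 mm above the table, z = 0.002) between the trays, nearer to or farther from the robot than the loose heat sink (either may be the nearer)
- sink_loose: the loose bare aluminium finned heat sink lying fins up, 100 mm (its x, along the fins) x 90 mm (its y), 32 mm high (7 mm base, nine upright fins), 0.27 to 0.53 kg; origin at its underside centre, z up. It lies on the mat between the trays, about 180 mm nearer or farther in x than the loose fan, so that each has a clear way to both trays
- fan_kept: the fan already kept in one of the trays (either one), lying flat; the same make and size as the loose fan; origin at the centre of its underside
- sink_kept: the heat sink already kept in the other tray, lying fins up; the same make and size as the loose one; origin at the centre of its underside
- tray_left: Low grey letter tray fixed on the mat, inside 280 mm deep (its x) x 420 mm wide (its y). Its whole front (its x = -140 mm) is open, with a 20 mm bevel from mat up to the 2 mm floor. Walls 48 mm high, 3 mm thick; the sides only 20 mm high for 50 mm behind the front. Origin mid-floor, at mat level; x points from front to back. On the robot's left, front facing -y
- tray_right: Low grey letter tray fixed on the mat, inside 280 mm deep (its x) x 420 mm wide (its y). Its whole front (its x = -140 mm) is open, with a 20 mm bevel from mat up to the 2 mm floor. Walls 48 mm high, 3 mm thick; the sides only 20 mm high for 50 mm behind the front. Origin mid-floor, at mat level; x points from front to back. On the robot's right, front facing +y
- screwdriver: Not part of the job: stays where it is. Screwdriver, 150 mm long, about 25 mm thick handle, lying along y in the gap between the loose fan and the loose heat sink
- transformer: Not part of the job: stays where it is. Mains transformer, 88 x 90 mm, 60 mm high, beyond the loose parts; origin under its centre
- solder_spool: Not part of the job: stays where it is. Grey solder spool standing on its flange, diameter 62 mm, 46 mm high, beyond the loose parts; origin under its centre
- relay_board: Not part of the job: stays where it is. Small green relay board, 75 x 55 mm, 20 mm high, beyond the loose parts; origin under its centre
There are look-alikes about, which are no part of the job. What is shaped like the sink_kept but red is not meant.

How it is judged:
By the outcome, as a careful person would: the job done as asked, in the order asked, and still so for the second after the job is handed in, with the robot touching nothing.
It also fails if it takes over 43 s, if anything falls off the work surface, if the arm or the gripper's body presses on something with over 40 N, if the wrist force passes 120 N, or if a joint passes its speed limit or range.

## Working session

There is one attempt and no reset: what is moved stays moved. The work goes in short steps, Python scripts to look and compute and a tool call to move; the robot and the scene stay as the last step left them, time stands still between calls to the robot, and variables do not carry over. Pictures are saved under pics/ and viewed, at most 10 in all, crops included, and the job is handed in when it is done.

Besides the shell and the picture viewer there is one more tool, called after ">>>" as a command line: name --argument value ..., lists and objects as JSON in quotes. carry_out: Moves the arm, as the interface text tells. Shifts and turns lie within -1 to 1; 1 stands for 0.025 m of shift or 5 degrees of turn. Its arguments: {"type":"object","properties":{"deltas":{"type":"array","items":{"type":"array","items":{"type":"array","items":{"type":"number","minimum":-1,"maximum":1}}}},"squeeze":{"type":"number"}},"required":["deltas"]}

```bash
mkdir -p pics; cat > h.py <<'E'
import numpy as np, cv2
from plant import ctrl
def cal(n):
    c=ctrl.calibration(n); return [np.array(c[k],float) for k in("camera_matrix","dist_coeffs","R","t")]
def save(n,f):
    im=ctrl.grab_frame(n); cv2.imwrite(f"pics/{f}.png",im[:,:,::-1]); return im
def proj(n,X):
    K,D,R,t=cal(n); return cv2.projectPoints(np.array(X,float).reshape(-1,3),cv2.Rodrigues(R)[0],t,K,D)[0][:,0]
def ray(n,uv):
    K,D,R,t=cal(n); p=cv2.undistortPoints(np.array(uv,float).reshape(-1,1,2),K,D)[:,0]
    return -R.T@t.ravel(), np.c_[p,np.ones(len(p))]@R
def onz(n,uv,z):
    o,d=ray(n,uv); return o+d*((z-o[2])/d[:,2])[:,None]
E
python3 - <<'E'
from h import *
for n in("top","side"):
    save(n,n+"0")
    for q in("fan_loose","sink_loose","fan_kept","sink_kept","tray_left","tray_right","screwdriver","transformer","solder_spool","relay_board"):
        r=ctrl.recognise(q,n)
        print(n,q,[(round(d["p"],2),np.round(d["position"],3).tolist(),proj(n,d["position"]).round().tolist()[0]) for d in r[:4]])
s=ctrl.read_state();print(s["time_s"],s["tcp_pos"],s["eef_rot"],s["finger_gap"],ctrl.grasp_offset)
E
```

```text
top fan_loose [(0.89, [0.441, -0.015, 0.025], [320.0, 256.0])]
top sink_loose [(0.77, [0.644, -0.009, 0.021], [317.0, 183.0]), (0.26, [0.769, 0.146, 0.043], [261.0, 137.0])]
top fan_kept [(0.61, [0.461, -0.381, 0.028], [456.0, 248.0])]
top sink_kept [(0.73, [0.525, 0.412, 0.021], [163.0, 226.0])]
top tray_left [(0.6, [0.541, 0.361, 0.006], [183.0, 221.0]), (0.54, [0.77, 0.147, 0.044], [261.0, 137.0])]
top tray_right [(0.73, [0.547, -0.051, 0.025], [333.0, 217.0]), (0.61, [0.568, -0.327, 0.002], [432.0, 212.0])]
top screwdriver [(0.78, [0.552, -0.049, 0.02], [332.0, 216.0])]
top transformer [(0.92, [0.781, -0.024, 0.062], [323.0, 131.0]), (0.73, [0.442, -0.011, 0.025], [318.0, 256.0])]
top solder_spool [(0.66, [0.768, 0.145, 0.044], [261.0, 138.0])]
top relay_board [(0.88, [0.777, -0.153, 0.006], [368.0, 140.0])]
side fan_loose [(0.76, [0.434, -0.016, 0.023], [309.0, 251.0])]
side sink_loose [(0.71, [0.636, -0.022, 0.03], [389.0, 221.0])]
side fan_kept [(0.86, [0.46, -0.392, 0.028], [432.0, 373.0])]
side sink_kept [(0.68, [0.52, 0.396, 0.026], [260.0, 149.0]), (0.59, [0.164, 0.292, 0.024], [137.0, 211.0])]
side tray_left [(0.62, [0.533, 0.363, 0.003], [271.0, 161.0])]
side tray_right [(0.94, [0.569, -0.352, 0.004], [464.0, 341.0])]
side screwdriver [(0.58, [0.544, -0.06, 0.019], [364.0, 248.0]), (0.58, [0.636, -0.019, 0.03], [388.0, 220.0])]
side transformer [(0.74, [0.78, -0.044, 0.051], [448.0, 200.0])]
side solder_spool [(0.76, [0.769, 0.133, 0.042], [397.0, 167.0]), (0.48, [0.533, 0.366, 0.003], [270.0, 161.0])]
side relay_board [(0.86, [0.774, -0.156, 0.009], [476.0, 242.0])]
1.1 [0.25382645 0.54368171 0.22263491] [-1.79999597e+02  5.78096787e-04  1.54974582e+02] 0.08775963792287536 0.0187
```

View pics/top0.png

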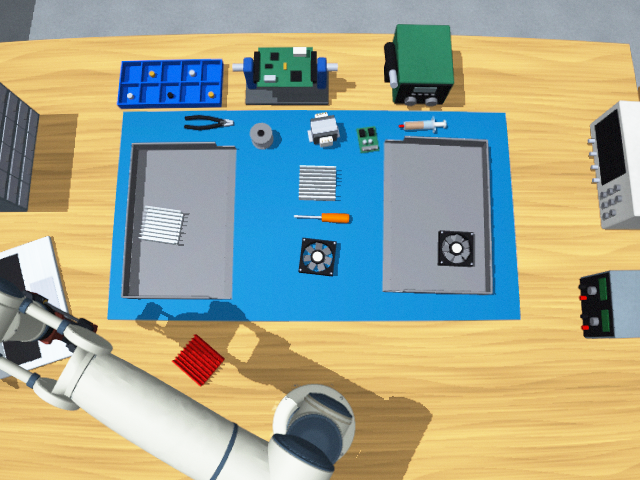

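View pics/side0.png

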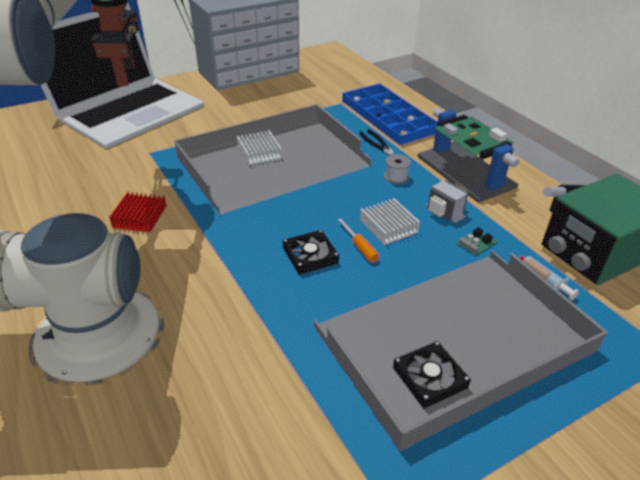

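The top view shows the loose fan at (318,257), the loose sink at (319,182) and the screwdriver at (322,217). The left tray holds a sink at (163,225) and the right tray a fan at (456,248), so the sink goes left (+y) and the fan right (−y).

What could be confused:
- **Sinks:** loose (319,182), kept (163,225), red look-alike (200,360), relay board (368,140).
- **Fans:** loose (318,257), kept (456,248), transformer (323,131).

I choose the bare sink and the black fan lying between the trays.

```bash
python3 - <<'E'
from h import *
top=cv2.imread("pics/top0.png"); M={}
Z={"fan_loose":.027,"sink_loose":.034,"fan_kept":.029,"sink_kept":.036,"screwdriver":.015}
ctr={"fan_loose":(318,257),"sink_loose":(319,182),"fan_kept":(456,248),"sink_kept":(163,225),"screwdriver":(322,217)}
for n in("top","side"):
    ctrl.grab_frame(n)
    for q in Z:
        r=ctrl.cut_out(q,n)
        if not r: print(n,q,"none");continue
        m=r[0]["pixels"].astype(np.uint8); v,u=np.nonzero(m)
        M[n,q]=(u.mean(),v.mean())
        if n=="top":
            P=onz(n,np.c_[u,v],Z[q])[:,:2].astype(np.float32)
            (c,s,a)=cv2.minAreaRect(P); print(q,round(r[0]["p"],2),"px",np.round(M[n,q]),"c",np.round(c,3),"size",np.round(s,3),"ang",round(a,1))
for q in Z:
    if ("top",q) in M and ("side",q) in M:
        o1,d1=ray("top",M["top",q]);o2,d2=ray("side",M["side",q]);d1=d1[0];d2=d2[0]
        A=np.c_[d1,-d2];k=np.linalg.lstsq(A,o2-o1,rcond=None)[0];print(q,"tri",np.round((o1+d1*k[0]+o2+d2*k[1])/2,3),"gap",round(np.linalg.norm(A@k-(o2-o1)),4))
# tray corners floor level / top
for nm,uv,z in(("R front far",(384,140),.02),("R front near",(383,292),.02),("L front far",(237,147),.02),("L front near",(233,298),.02),("R back far",(488,141),.05),("R back near",(493,292),.05)):
    print(nm,onz("top",uv,z).round(3)[0])
c=top[105:325,105:525];cv2.imwrite("pics/crop.png",cv2.resize(c,None,fx=1.9,fy=1.9,interpolation=cv2.INTER_CUBIC))
print(ctrl.read_state()["time_s"])
E
```

```text
fan_loose 0.92 px [317. 257.] c [ 0.44  -0.008] size [0.093 0.096] ang 84.1
sink_loose 0.85 px [317. 183.] c [ 0.643 -0.008] size [0.098 0.099] ang 89.6
fan_kept 0.59 px [455. 249.] c [ 0.46  -0.379] size [0.094 0.093] ang 86.7
sink_kept 0.79 px [198. 360.] c [0.168 0.298] size [0.102 0.097] ang 49.8
screwdriver 0.65 px [331. 217.] c [ 0.55  -0.023] size [0.028 0.139] ang 0.1
fan_loose tri [ 0.442 -0.009  0.013] gap 0.0007
sink_loose tri [ 0.649 -0.009  0.014] gap 0.0011
fan_kept tri [ 0.462 -0.384  0.014] gap 0.004
sink_kept tri [0.289 0.19  0.224] gap 0.2565
screwdriver tri [ 0.552 -0.047  0.009] gap 0.0015
R front far [ 0.771 -0.196  0.02 ]
R front near [ 0.346 -0.183  0.02 ]
L front far [0.75  0.216 0.02 ]
L front near [0.33  0.214 0.02 ]
R back far [ 0.761 -0.484  0.05 ]
R back near [ 0.342 -0.47   0.05 ]
1.7
```

View pics/crop.png

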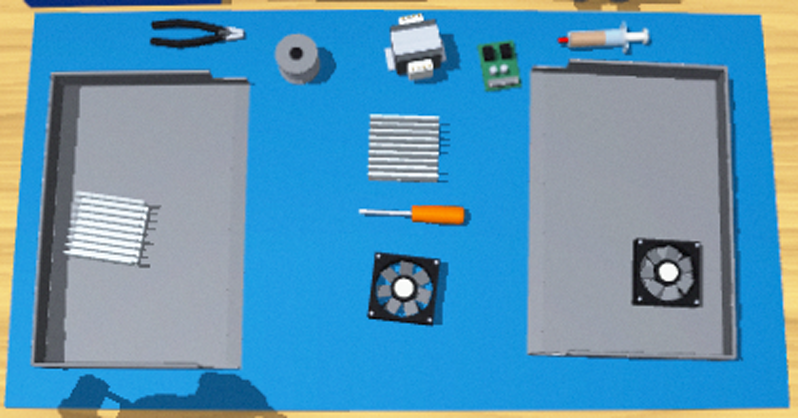

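The crop confirms the choice: the loose sink is bare aluminium with its fins along y, and the loose fan is black. Both lie between the trays. I'll push with two half-open fingers, starting by turning the tool to yaw 90.

>>> carry_out --deltas '[[[0, 0, 0, 0, 0, 1, 0.15], [0, 0, 0, 0, 0, 1, 0.15], [0, 0, 0, 0, 0, 1, 0.15], [0, 0, 0, 0, 0, 1, 0.15], [0, 0, 0, 0, 0, 1, 0.15], [0, 0, 0, 0, 0, 1, 0.15], [0, 0, 0, 0, 0, 1, 0.15], [0, 0, 0, 0, 0, 1, 0.15], [0, 0, 0, 0, 0, 1, 0.15], [0, 0, 0, 0, 0, 1, 0.15], [0, 0, 0, 0, 0, 1, 0.15], [0, 0, 0, 0, 0, 1, 0.15], [0, 0, 0, 0, 0, 1, 0.15]]]'

```text
time_s: 2.78
tcp_pos: [0.2539, 0.5437, 0.2227]
eef_rot: [-180.0, -0.0, 89.7]
ft_force: [-0.2, 0.2, -0.4]
finger_gap: 0.0506
finger_force: 0.0
```

>>> carry_out --deltas '[[[-1, 0.6, 0, 0, 0, 0, 0.15], [-1, 0.6, 0, 0, 0, 0, 0.15], [-1, 0.6, 0, 0, 0, 0, 0.15], [-1, 0.6, 0, 0, 0, 0, 0.15], [-1, 0.6, 0, 0, 0, 0, 0.15], [-1, 0.6, 0, 0, 0, 0, 0.15], [-1, 0.6, 0, 0, 0, 0, 0.15], [-1, 0.6, 0, 0, 0, 0, 0.15], [-1, 0.6, 0, 0, 0, 0, 0.15], [-1, 0.6, 0, 0, 0, 0, 0.15], [-1, 0.6, 0, 0, 0, 0, 0.15], [-1, 0.6, 0, 0, 0, 0, 0.15], [-1, 0.6, 0, 0, 0, 0, 0.15], [-1, 0.6, 0, 0, 0, 0, 0.15], [-1, 0.6, 0, 0, 0, 0, 0.15], [-1, 0.6, 0, 0, 0, 0, 0.15], [-1, 0.6, 0, 0, 0, 0, 0.15], [-1, 0.6, 0, 0, 0, 0, 0.15], [-1, 0.6, 0, 0, 0, 0, 0.15], [-1, 0.6, 0, 0, 0, 0, 0.15]]]'

```text
time_s: 4.45
tcp_pos: [0.5541, 0.0421, 0.2228]
eef_rot: [180.0, -0.0, 90.0]
ft_force: [-0.0, -0.1, 0.2]
finger_gap: 0.0505
finger_force: 0.0
```

>>> carry_out --deltas '[[[-0.9, 0.6, 0, 0, 0, 0, 0.15], [-0.9, 0.6, 0, 0, 0, 0, 0.15], [-0.9, 0.6, 0, 0, 0, 0, 0.15], [-0.9, 0.6, 0, 0, 0, 0, 0.15], [-0.9, 0.6, 0, 0, 0, 0, 0.15], [-0.9, 0.6, 0, 0, 0, 0, 0.15], [0, 0, 1, 0, 0, 0, 0.15], [0, 0, 1, 0, 0, 0, 0.15], [0, 0, 1, 0, 0, 0, 0.15], [0, 0, 1, 0, 0, 0, 0.15], [0, 0, 1, 0, 0, 0, 0.15], [0, 0, 1, 0, 0, 0, 0.15], [0, 0, 1, 0, 0, 0, 0.15], [0, 0, 0.6, 0, 0, 0, 0.15], [0, 0, 0.5, 0, 0, 0, 0.15], [0, 0, 0.4, 0, 0, 0, 0.15], [0, 0, 0, 0, 0, 0, 0.15]]]'

```text
time_s: 5.87
tcp_pos: [0.6424, -0.0913, 0.0077]
eef_rot: [-179.8, -0.0, 90.0]
ft_force: [-0.2, 0.1, 0.3]
finger_gap: 0.0503
finger_force: 0.0
```

>>> carry_out --deltas '[[[0.3, 0, 0, 0, 0, 0, 0.15], [0.3, 0, 0, 0, 0, 0, 0.15], [0.4, 0, 0, 0, 0, 0, 0.15], [0.4, 0, 0, 0, 0, 0, 0.15], [0.4, 0, 0, 0, 0, 0, 0.15], [0.4, 0, 0, 0, 0, 0, 0.15], [0.4, 0, 0, 0, 0, 0, 0.15], [0.4, 0, 0, 0, 0, 0, 0.15], [0.4, 0, 0, 0, 0, 0, 0.15], [0.4, 0, 0, 0, 0, 0, 0.15], [0.4, 0, 0, 0, 0, 0, 0.15], [0.4, 0, 0, 0, 0, 0, 0.15], [0.4, 0, 0, 0, 0, 0, 0.15], [0.4, 0, 0, 0, 0, 0, 0.15], [0.4, 0, 0, 0, 0, 0, 0.15], [0.4, 0, 0, 0, 0, 0, 0.15], [0.4, 0, 0, 0, 0, 0, 0.15], [0.4, 0, 0, 0, 0, 0, 0.15], [0.3, 0, 0, 0, 0, 0, 0.15], [0.3, 0, 0, 0, 0, 0, 0.15]]]'

```text
time_s: 7.53
tcp_pos: [0.6435, 0.0994, 0.0101]
eef_rot: [-180.0, 0.0, 90.0]
ft_force: [0.2, -3.5, 2.5]
finger_gap: 0.0504
finger_force: 1.8
```

```bash
python3 - <<'E'
from h import *
save("side","side1");print(ctrl.read_state()["tcp_pos"])
E
```

```text
[0.6434103  0.10091512 0.00994224]
```

View pics/side1.png

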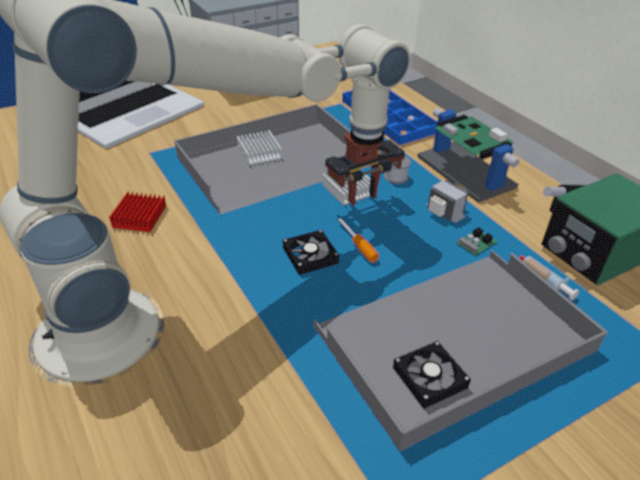

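The side view shows the sink still square against the fingers at (350,185), just at the left tray's bevel. The fan (310,250) and screwdriver (360,245) haven't moved.

>>> carry_out --deltas '[[[0.3, 0, 0, 0, 0, 0, 0.15], [0.4, 0, 0.03, 0, 0, 0, 0.15], [0.4, 0, 0.03, 0, 0, 0, 0.15], [0.4, 0, 0, 0, 0, 0, 0.15], [0.4, 0, 0, 0, 0, 0, 0.15], [0.4, 0, 0, 0, 0, 0, 0.15], [0.4, 0, 0, 0, 0, 0, 0.15], [0.4, 0, 0, 0, 0, 0, 0.15], [0.4, 0, 0, 0, 0, 0, 0.15], [0.4, 0, 0, 0, 0, 0, 0.15], [0.4, 0, 0, 0, 0, 0, 0.15], [0.4, 0, 0, 0, 0, 0, 0.15], [0.4, 0, 0, 0, 0, 0, 0.15], [0.4, 0, 0, 0, 0, 0, 0.15], [0.4, 0, 0, 0, 0, 0, 0.15], [0.3, 0, 0, 0, 0, 0, 0.15], [0.1, 0, 0, 0, 0, 0, 0.15], [0, 0, 0, 0, 0, 0, 0.15]]]'

```text
time_s: 9.08
tcp_pos: [0.6434, 0.2573, 0.0084]
eef_rot: [-180.0, -0.1, 90.0]
ft_force: [0.6, 0.0, -0.2]
finger_gap: 0.0505
finger_force: 0.0
```

>>> carry_out --deltas '[[[-0.5, 0, 0, 0, 0, 0, 0.15], [-0.5, 0, 0, 0, 0, 0, 0.15], [0, 0, -1, 0, 0, 0, 0.15], [0, 0, -1, 0, 0, 0, 0.15], [0, 0, -1, 0, 0, 0, 0.15], [0, 0, -1, 0, 0, 0, 0.15], [0, 0, -1, 0, 0, 0, 0.15], [-0.7, -0.9, 0, 0, 0, 0, 0.15], [-0.7, -0.9, 0, 0, 0, 0, 0.15], [-0.7, -0.9, 0, 0, 0, 0, 0.15], [-0.7, -0.9, 0, 0, 0, 0, 0.15], [-0.7, -0.9, 0, 0, 0, 0, 0.15], [-0.7, -0.9, 0, 0, 0, 0, 0.15], [-0.7, -0.9, 0, 0, 0, 0, 0.15], [-0.7, -0.9, 0, 0, 0, 0, 0.15], [-0.7, -0.9, 0, 0, 0, 0, 0.15]]]'

```text
time_s: 10.42
tcp_pos: [0.4396, 0.0717, 0.1332]
eef_rot: [180.0, -0.0, 89.9]
ft_force: [-0.1, 0.1, 0.2]
finger_gap: 0.0503
finger_force: 0.0
```

```bash
python3 - <<'E'
from h import *
save("top","top2");print(ctrl.read_state()["tcp_pos"])
E
```

```text
[0.43683265 0.06954336 0.13323888]
```

View pics/top2.png

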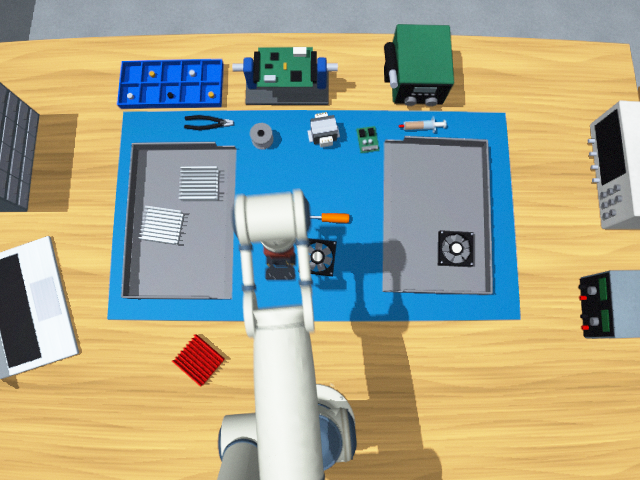

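The sink lies fully inside the left tray, spanning (180..218, 167..199) with the tray front at column 236. The kept sink hasn't moved. Next is the fan.

>>> carry_out --deltas '[[[0, 0.15, 1, 0, 0, 0, 0.15], [0, 0, 1, 0, 0, 0, 0.15], [0, 0, 1, 0, 0, 0, 0.15], [0, 0, 0.8, 0, 0, 0, 0.15], [0, 0, 0.7, 0, 0, 0, 0.15], [0, 0, 0.5, 0, 0, 0, 0.15], [0, 0, 0, 0, 0, 0, 0.15]]]'

```text
time_s: 11.05
tcp_pos: [0.4428, 0.0726, 0.0055]
eef_rot: [-179.7, 0.0, 89.9]
ft_force: [0.4, -0.0, -0.4]
finger_gap: 0.0503
finger_force: 0.0
```

>>> carry_out --deltas '[[[-0.3, 0, 0, 0, 0, 0, 0.15], [-0.3, 0, 0, 0, 0, 0, 0.15], [-0.3, 0, 0, 0, 0, 0, 0.15], [-0.3, 0, 0, 0, 0, 0, 0.15], [-0.3, 0, 0, 0, 0, 0, 0.15], [-0.3, 0, 0, 0, 0, 0, 0.15], [-0.3, 0, 0, 0, 0, 0, 0.15], [-0.4, 0, 0, 0, 0, 0, 0.15], [-0.4, 0, 0, 0, 0, 0, 0.15], [-0.4, 0, 0, 0, 0, 0, 0.15], [-0.4, 0, 0, 0, 0, 0, 0.15], [-0.4, 0, 0, 0, 0, 0, 0.15], [-0.4, 0, 0, 0, 0, 0, 0.15], [-0.4, 0, 0, 0, 0, 0, 0.15], [-0.4, 0, 0, 0, 0, 0, 0.15], [-0.4, 0, 0, 0, 0, 0, 0.15], [-0.4, 0, 0, 0, 0, 0, 0.15], [-0.3, 0, 0, 0, 0, 0, 0.15], [-0.3, 0, 0, 0, 0, 0, 0.15], [-0.2, 0, 0, 0, 0, 0, 0.15]]]'

```text
time_s: 12.72
tcp_pos: [0.4447, -0.0999, 0.0085]
eef_rot: [-180.0, 0.0, 90.0]
ft_force: [-0.3, 1.5, 0.5]
finger_gap: 0.0502
finger_force: 0.5
```

```bash
python3 - <<'E'
from h import *
save("side","side3");print(ctrl.read_state()["tcp_pos"])
for n in("top","side"):
    ctrl.grab_frame(n)
    for d in ctrl.recognise("fan_loose",n): print(n,d)
E
```

```text
[ 0.44469056 -0.10036324  0.00855496]
top {'position': [0.4213, -0.1881, 0.0279], 'p': 0.54}
side {'position': [0.4395, -0.1664, 0.0224], 'p': 0.94}
side {'position': [0.538, 0.3648, 0.0137], 'p': 0.35}
```

View pics/side3.png

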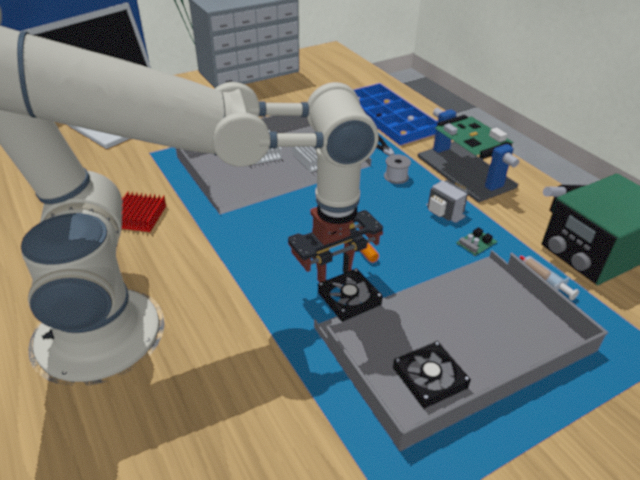

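The fan sits square against the fingers at (350,293), entering the right tray with its near side clear. The kept fan at (431,370) hasn't moved.

>>> carry_out --deltas '[[[-0.3, 0, 0, 0, 0, 0, 0.15], [-0.4, 0, 0, 0, 0, 0, 0.15], [-0.4, 0, 0, 0, 0, 0, 0.15], [-0.4, 0, 0, 0, 0, 0, 0.15], [-0.4, 0, 0, 0, 0, 0, 0.15], [-0.4, 0, 0, 0, 0, 0, 0.15], [-0.4, 0, 0, 0, 0, 0, 0.15], [-0.4, 0, 0, 0, 0, 0, 0.15], [-0.4, 0, 0, 0, 0, 0, 0.15], [-0.3, 0, 0, 0, 0, 0, 0.15], [-0.3, 0, 0, 0, 0, 0, 0.15], [-0.2, 0, 0, 0, 0, 0, 0.15], [-0.2, 0, 0, 0, 0, 0, 0.15], [0, 0, 0, 0, 0, 0, 0.15]]]'

```text
time_s: 14.13
tcp_pos: [0.4447, -0.2123, 0.0086]
eef_rot: [-180.0, 0.0, 89.9]
ft_force: [0.1, -0.1, 0.2]
finger_gap: 0.0505
finger_force: 0.0
```

>>> carry_out --deltas '[[[0.5, 0, 0, 0, 0, 0, 0.15], [0.5, 0, 0, 0, 0, 0, 0.15], [0, 0, -1, 0, 0, 0, 0.15], [0, 0, -1, 0, 0, 0, 0.15], [0, 0, -1, 0, 0, 0, 0.15], [0, 0, -1, 0, 0, 0, 0.15], [0, 0, -1, 0, 0, 0, 0.15], [1, 0, -0.3, 0, 0, 0, 0.15], [1, 0, -0.3, 0, 0, 0, 0.15], [1, 0, -0.3, 0, 0, 0, 0.15], [1, 0, -0.3, 0, 0, 0, 0.15], [1, 0, 0, 0, 0, 0, 0.15], [1, 0, 0, 0, 0, 0, 0.15], [1, 0, 0, 0, 0, 0, 0.15], [1, 0, 0, 0, 0, 0, 0.15], [0, 0, 0, 0, 0, 0, 0.15]]]'

```text
time_s: 15.47
tcp_pos: [0.444, 0.0183, 0.1636]
eef_rot: [180.0, -0.1, 90.3]
ft_force: [-0.1, -0.1, 0.5]
finger_gap: 0.0507
finger_force: 0.0
```

```bash
python3 - <<'E'
from h import *
im=save("top","top4")[:,:,::-1]
c=im[105:325,105:525];cv2.imwrite("pics/crop4.png",cv2.resize(c,None,fx=1.9,fy=1.9,interpolation=cv2.INTER_CUBIC))
save("side","side4")
E
```

```text
(no output)
```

View pics/crop4.png

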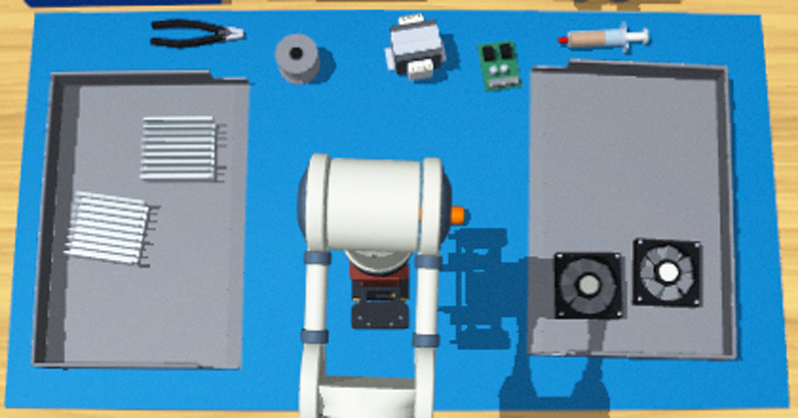

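View pics/side4.png

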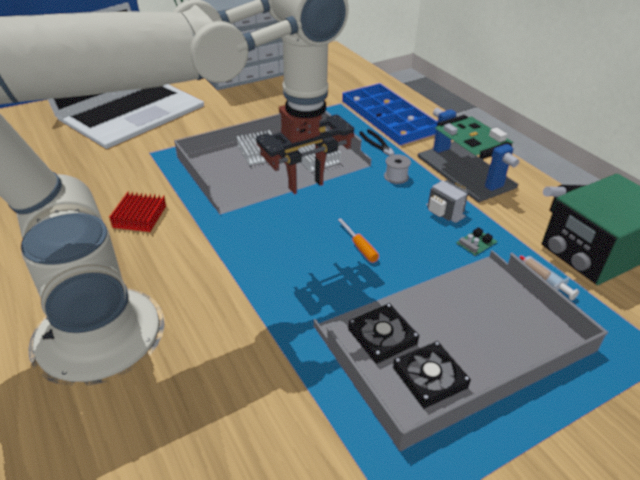

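The fan lies at crop columns 555–624, about 35 mm inside the right tray's front and clear of the kept fan (634+), which hasn't moved. The sink sits about 40 mm inside the left tray. The screwdriver and the other things are undisturbed, and the robot touches nothing.

```bash
python3 -c "
from plant import ctrl
print(ctrl.finish_job())"
```

```text
the job is handed in; nothing more can be done
None
```

The loose heat sink now lies flat and fully inside the left tray with the kept sink, and the loose fan likewise in the right tray with the kept fan; nothing else was disturbed, and I handed the job in at about 15.6 s.

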